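# Check a slanted sensor pocket with a depth gauge

### The job

Take the depth gauge by its square black handle out of its rest and push its rod into the slanted pocket tube until the collar stops squarely on the tube's mouth; stay there for about a second. Then draw the rod right out of the tube and present it for reading: rod level, its tip about 7 cm above the middle of the white tile. Finish there, still holding the gauge still in the gripper and touching nothing else with it, and leave the two beakers and the small bottle where they stand.

Things in the scene. Friction and masses are not known exactly. Their poses are not given: they have to be found in the camera images.
- gauge: Depth gauge, 240 mm long, 0.14 kg, loose, level in its rest, axis 70 mm above the bench. Origin: centre of the collar's stop face; own +x runs along the rod to the tip. Steel rod 9 mm thick, x=0 to 115 mm, tapered end, dark reading rings; steel collar 40 mm across, x=-8 to 0; black handle 16 x 16 mm, x=-125 to -20 mm, flats facing +-y and +-z: grip at x=-72 mm, fingers closing along y
- gauge_tip (a point): The very tip of the gauge rod, on its axis, 115 mm from the gauge's origin
- rest: Fixed grey metal rest, origin on the bench under the gauge's origin (within 3 mm). Base plate 210 x 50 x 6 mm. Two U forks 12 mm thick, open upwards, 78 mm high: at x=-118 mm (35 mm wide, under the handle's end) and x=50 mm (28 mm wide, under the rod). Own +x is the gauge's direction; the gauge lifts straight up out of it
- bracket: Fixed grey metal bracket carrying the pocket tube: base plate 165 x 70 x 8 mm, x=-18 to 148 mm, with two uprights under the tube. Origin on the bench, straight under the centre of the tube's mouth; own +x is the horizontal direction in which the rod goes in
- pocket: Steel blind tube on the bracket, slanting 35 degrees below level. Origin: centre of the open mouth, 130 mm above the bench; own +x points into the tube along its axis. Bore 13 mm, flared at the mouth to 28 mm inside, 34 mm outside; 130 mm deep, so the collar stops on the mouth rim before the rod reaches the bottom: then the gauge's origin lies at this origin, with +x axes agreeing
- tile: Fixed white square ceramic tile, 100 x 100 mm, with a thin cross engraved through its middle; origin on the bench under its middle, top face 8 mm up
- beaker_a: Bystander: clear beaker, 57 x 62 x 65 mm, origin under its base
- beaker_b: Bystander: cloudy beaker, 59 x 63 x 67 mm, origin under its base
- bottle: Bystander: small clear wide-necked bottle, 51 x 51 x 88 mm, origin under its base
Not all that is in view belongs to the job. There is more than one size of the gauge; the job needs the largest.

How it is judged:
On the way, in this order (a step that is already met when the one before it is completed fails the run):
1. the rod is in the pocket with the collar stopped squarely on the mouth (distance between gauge and pocket below 0.005 m and angle between the x axis of gauge and the x axis of pocket, either way round below 0.09 rad), for 0.3 s.
2. the rod is drawn right out of the tube (x of gauge_tip in the frame of pocket below -0.01 m), for 0.1 s.
At the end, for the whole second after the job is handed in: The gauge is held still in the fingers (grip over 3 N) and touches nothing else; its rod is level within 0.13 rad; its tip is within 30 mm sideways of the middle of the tile and 45 to 115 mm above the bench there (the middle of that range is about 7 cm above the tile's top) (angle between gauge's own x axis and vertical between 1.4408 and 1.7008 rad and horizontal distance between gauge_tip and tile below 0.03 m and z of gauge_tip in the frame of tile between 0.045 and 0.115 m and contact force between gauge and the fingers above 3 N and contact force between gauge and rest below 0.1 N and contact force between gauge and bracket below 0.1 N and contact force between gauge and tile below 0.1 N and contact force between gauge and beaker_a below 0.1 N and contact force between gauge and beaker_b below 0.1 N and contact force between gauge and bottle below 0.1 N and linear speed of gauge below 0.02 m/s); the arm keeps its last pose, push and grip.
It fails at once if a bystander is shifted more than 30 mm or tipped (beaker_a) (distance of beaker_a from where it was at the start of the episode above 0.03 m or angle between beaker_a's own z axis and vertical above 0.3 rad).
It fails at once if a bystander is shifted more than 30 mm or tipped (beaker_b) (distance of beaker_b from where it was at the start of the episode above 0.03 m or angle between beaker_b's own z axis and vertical above 0.3 rad).
It fails at once if a bystander is shifted more than 30 mm or tipped (bottle) (distance of bottle from where it was at the start of the episode above 0.03 m or angle between bottle's own z axis and vertical above 0.3 rad).
It also fails if it takes over 54 s, if anything falls off the work surface, if the arm or the gripper's body presses on something with over 40 N, if the wrist force passes 120 N, or if a joint passes its speed limit or range.

### The arm

A 6-joint arm with a two-finger parallel gripper is mounted at the origin on the work surface; the furniture and walls round the work are solid. World frame = base frame: x ahead of the robot, y to its left, z up, the work surface at z = 0. Lengths are in m, angles in rad, forces in N, time in s.
With the tool pointing down it reaches from about 0.3 to 0.875 m from the base axis. Payload 6.4 kg.
Tool frame: the origin (TCP) lies at the very end of the fingers, on their centre line; the grasp point (between the pads) lies 19 mm behind it; z points along the fingers, y is the line along which they close (so a half turn about z gives the same grasp; the last joint's range is limited). The gripper opens to 85 mm and grips with 20 to 120 N. Pads are 22 mm wide; open, the fingers measure 114 mm over their backs; the gripper's body (76 mm by 85 mm) begins 54 mm behind the grasp point. The pads swing forward as they close: fully open they stand 13 mm farther back than shut.
Start: joints at [-1.534, 0.181, 1.607, -0, 1.354, -0.206], TCP at [0.138, -0.558, 0.231] pointing down, gripper open.
Joint ranges: [-2.99, 2.99], [-0.89, 2.07], [0.3, 2.58], [-1.14, 4.28], [0, 2.63], [-3.12, 3.12]. Speed limits (rad/s): [2.57, 2.57, 3.01, 3.14, 3.14, 3.14].

### API

Orientations are given as a unit quaternion [w, x, y, z].
In Python, from bench import ctrl gives the robot as it stands.
- The arm moves only by the tool jog_arm, never from a script. Its argument "series" is a list that holds one entry, the list of rows, each a list of 7 numbers: the shift along the tool's x, y, z in mm, then the turn, a rotation vector about the tool's x, y, z in rad, then the finger opening in mm, from 0 to 85.4. In form: [[[tx, ty, tz, rx, ry, rz, gripper], ...]]. A call has exactly 10 rows; each row shifts and turns the commanded pose from where the row before left it, along the tool's axes as they then stand; what a row does not reach is not made up. A row lasts 1/10 s, in which the tool goes at most 50 mm and 8.59 degrees, less where a joint would pass 70% of its speed; a pose out of reach is approached as far as the arm can. A call with a gripper value outside its range is refused whole. The fingers move at their own pace and stop on an object; the grip force is fixed at half the most. Time passes only in rows, so rows that do not move let the fingers close, or fill a call up. It gives the time, the measured TCP pose, the force, the opening and the grip force at its end, in the units of the state.
- ctrl.get_obs(): the state, without advancing time (a new reading comes with each control period).
- ctrl.camera(name): name is "scene" or "top" or "wrist"; returns a dict with "frame" (400x640x3 uint8, blue, green, red), "z_map" (400x640 float32, m along the optical axis (not along the pixel's ray), 0 where there is no reading), "fx", "fy", "cx", "cy" (pixels), "xyz" and "rotation" of the camera in the world. Camera axes: x right, y down, z forward; pixel columns grow to the right and rows downward; lengths in m; the calibration is good to about 2 mm. The wrist camera is an equidistant fisheye: a pixel r from the principal point sees the ray r / f radians off the axis. A picture is of the moment at which its call begins.
- ctrl.hand_in(): hands the job in; it is judged then, once.
The state is a dict: "time_s": time; "q": joint angles; "dq": joint speeds; "joint_efforts": joint torques, N m; "eef_pos": TCP position; "eef_rot": TCP orientation; "wrist_force": force on the tool from outside, world axes, zero at the start; "torque": the same for the moment, N m; "opening": opening from 0.0 (shut) to 1.0 (fully open); "grasp_force": force on a finger pad.
Only numpy, scipy, OpenCV 4.12 (cv2) and the standard library are available. Lean on these libraries where they do the work, as an engineer would, in place of code of your own. Each camera call takes 0.05 s, during which the arm holds its last target. There are 200 camera calls.

## Working session

There is one attempt and no reset: what is moved stays moved. The work goes in short steps, Python scripts to look and compute and a tool call to move; the robot and the scene stay as the last step left them, time stands still between calls to the robot, and variables do not carry over. Pictures are saved under pics/ and viewed, at most 10 in all, crops included, and the job is handed in when it is done.

Besides the shell and the picture viewer there is one more tool, called after "Call:" by a JSON object that holds its "fn" and its "kwargs". jog_arm: Moves the arm, as the interface text tells. Its arguments: {"type":"object","properties":{"series":{"type":"array"}},"required":["series"]}

```bash
mkdir -p pics; cat > h.py <<'E'
import numpy as np,cv2,pickle
from bench import ctrl
def grab(n,f):
    c=ctrl.camera(n); cv2.imwrite(f'pics/{f}.png',c['frame']); pickle.dump(c,open(f'pics/{f}.pkl','wb')); return c
def rot(c):
    from scipy.spatial.transform import Rotation as R
    r=np.array(c['rotation'],float)
    return r if r.shape==(3,3) else R.from_quat(r[[1,2,3,0]]).as_matrix()
def cloud(c):
    z=c['z_map']; v,u=np.mgrid[:400,:640]
    p=np.stack([(u-c['cx'])/c['fx']*z,(v-c['cy'])/c['fy']*z,z],-1)
    P=p@rot(c).T+np.array(c['xyz']); P[z<=0]=np.nan
    return P
E
python3 - <<'E'
from h import *
for n in('top','scene'):
    c=grab(n,n+'0'); print(n,c['xyz'],c['rotation'],c['fx'],c['cx'],c['cy'])
print(ctrl.get_obs())
E
```

```text
top [0.3048589  0.0209026  1.14005469] [-0.03462229  0.70713227 -0.7039922   0.05621595] 374.6368333286976 315.5078255736368 196.5998061587634
scene [-0.40765432 -0.58605175  0.70425511] [-0.44089378  0.76160046 -0.41215254  0.23602478] 369.7449260459747 313.4463129586687 200.83188064445795
{'time_s': 0.1, 'q': array([-1.53430690e+00,  1.81472284e-01,  1.60786970e+00, -1.85633256e-05,
        1.35379751e+00, -2.06291113e-01]), 'dq': array([ 0.00029164, -0.00316852, -0.00260465,  0.00109417,  0.00075779,
        0.00138941]), 'joint_efforts': array([ 1.70659314e-04, -4.45874405e+01, -3.52237523e+01, -3.45690287e-04,
        4.17349322e-03, -2.60386955e-06]), 'eef_pos': array([ 0.13822987, -0.55764525,  0.23048964]), 'eef_rot': array([-7.71404798e-04,  9.92640705e-01,  1.21094315e-01,  5.65555344e-05]), 'wrist_force': array([ 0.85157032, -0.07243996,  0.92321908]), 'torque': array([-0.00503381, -0.02292557,  0.00993286]), 'grasp_force': 0.0, 'opening': 0.9948412745129164}
```

View pics/top0.png

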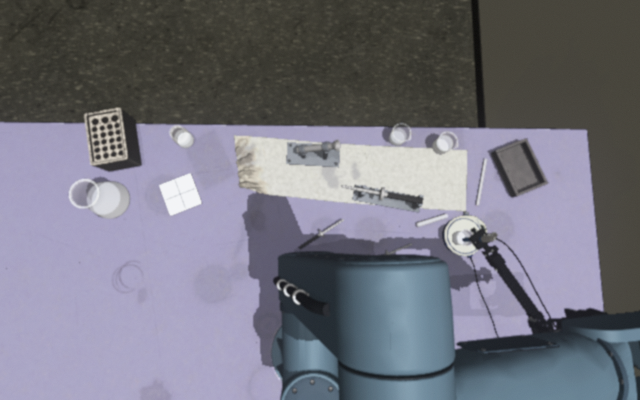

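View pics/scene0.png

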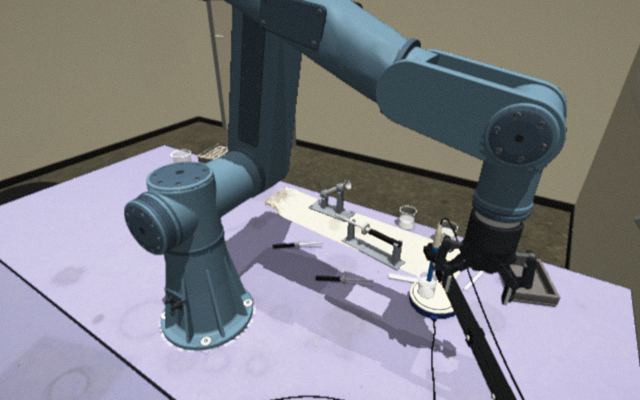

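The top view shows the gauge on its rest (u 345–425, v 185–207, tip on the left). The bracket is at u 287–340, v 140–165 and the tile at (180,194). Vessels stand at (181,137), (400,133) and (446,142), and a pot or lamp at (465,237).

```bash
python3 - <<'E'
from h import *
c=pickle.load(open('pics/top0.pkl','rb'));P=cloud(c)
im=c['frame'][110:250,270:470]
cv2.imwrite('pics/topcrop.png',cv2.resize(im,None,fx=4,fy=4,interpolation=cv2.INTER_CUBIC))
for u,v in [(180,194),(320,230),(300,150),(330,148),(390,195),(400,133),(446,142),(181,137),(465,240)]: print(u,v,P[v,u].round(3))
np.set_printoptions(linewidth=250)
print('rest z mm');print((P[180:212:2,336:430:3,2]*1000).round())
print('br z mm');print((P[138:168:2,284:344:2,2]*1000).round())
# tile
f=c['frame'].astype(int); m=(f.min(2)>200).astype(np.uint8); n,l,s,ce=cv2.connectedComponentsWithStats(m)
for i in range(1,n):
    if s[i,4]>150: 
        r=l==i; print(s[i],ce[i],np.nanmedian(P[r],0))
E
```

```text
180 194 [0.456 0.395 0.011]
320 230 [ 0.349 -0.027  0.024]
300 150 [0.579 0.034 0.074]
330 148 [ 0.574 -0.05   0.122]
390 195 [ 0.449 -0.226  0.076]
400 133 [ 0.649 -0.274  0.026]
446 142 [ 0.618 -0.411  0.039]
181 137 [0.611 0.375 0.085]
465 240 [ 0.32  -0.435  0.087]
rest z mm
[[ 1.  3. -1.  2.  6.  1.  0.  3.  3.  5.  4. nan  7.  5.  4.  2.  1.  3.  4.  5.  1. -2.  2.  4.  1.  4.  2.  2.  4.  0.  2.  3.]
 [ 1.  1.  4.  7.  3.  3.  3.  2.  4.  1.  2.  5.  4.  6.  3.  4.  5.  2.  2. -1.  2. -0. -1.  2.  3.  3.  3.  7. -1.  6. -1. -1.]
 [ 1. -1.  5.  5.  2.  3.  0.  4. -2.  3.  4.  4.  3. -1.  6.  1.  1. -1.  4.  4.  5. -4.  1.  0. -1.  3.  1. -1. -0.  4.  1.  2.]
 [ 0. -2. 76. 76. 75. 76.  4.  4.  6. 77. 79.  3.  4.  2.  2.  1.  4.  2.  0.  0. -2. -1.  0.  2.  4.  2. -1.  1.  1.  4.  2.  2.]
 [ 3.  1.  1.  2. 74. 71. 77. 78. 76. 66.  6.  6.  6.  6.  3. 80. 85.  1.  4.  1. -2.  2.  2. -2.  3.  2.  2.  3. -1.  2.  3.  2.]
 [ 6.  6. -0.  1.  5.  2.  6. 73. 74. 75. 73. 76. 71.  9. 10. 86. 92.  4.  5. -0.  1.  0.  1.  2.  6.  2. -0.  3.  4.  0.  1. -4.]
 [ 6.  7.  1. -0.  0. -2.  4.  5. 
[... 3236 characters left out ...]
.   6.   7.   7.  11.   9.   2.   3.]
 [ -0.   3.   2.   6.   6.   6.   7.  13.   7.   7.  10.   9.  11.   9.  10.  10.   7.   5.   7.   5.  12.  10.   7.  10.   8.  12.  12.   8.   2.   3.]
 [ -1.   6.   5.   0.   1.   1.   2.   4.   1.   4.   6.  -1.   0.   4.   2.   6.   5.   5.   3.  -1.   2.   6.  12.  11.  10.  10.  10.   6.   3.  -0.]]
[ 249  137  218   73 9000] [368.71711111 173.21844444] [ 0.5253435  -0.20314064  0.0018923 ]
[ 159  173   42   43 1112] [179.83633094 193.96133094] [0.45647487 0.39559512 0.00943076]
[ 89 184  31  31 681] [105.29809104 198.8061674 ] [0.43041666 0.56966514 0.08366716]
[448 219  30  33 449] [461.22939866 234.14922049] [ 0.34526929 -0.44070068  0.03530115]
```

View pics/topcrop.png

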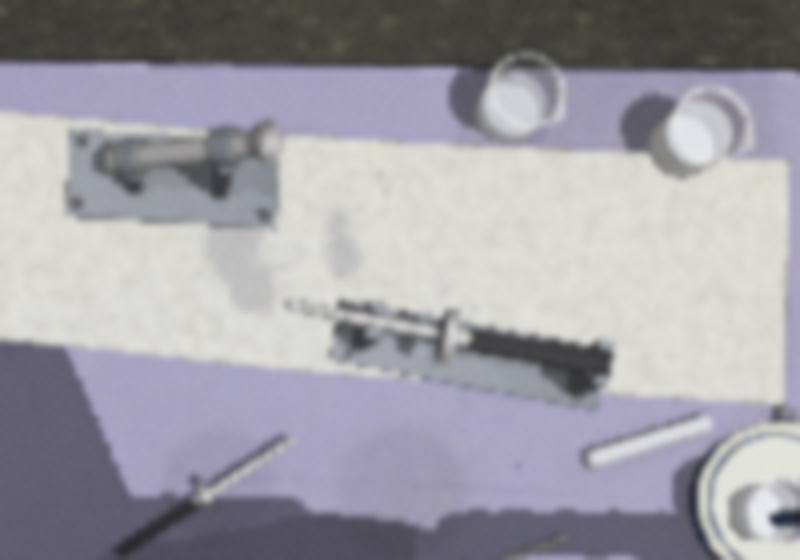

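The crop shows the gauge tip at crop (285,302), the collar near (450,332) and the handle end near (608,362). The bracket plate corners are about (70,128), (68,213), (275,228) and (278,140), and the mouth is at about (270,137).

```bash
cat >> h.py <<'E'
def onplane(c,u,v,z):
    d=rot(c)@np.array([(u-c['cx'])/c['fx'],(v-c['cy'])/c['fy'],1]); o=np.array(c['xyz']); return o+d*(z-o[2])/d[2]
E
python3 - <<'E'
from h import *
from scipy.optimize import least_squares
np.set_printoptions(suppress=True,precision=4)
for cam in('top0','scene0'):
    c=pickle.load(open(f'pics/{cam}.pkl','rb'));P=cloud(c)
    X=P.reshape(-1,3); g=c['frame'].astype(int).max(2).ravel()
    # gauge handle/rod
    d=np.array([.469,-.115]); 
    s=(X[:,2]>.062)&(X[:,2]<.1)&(X[:,0]>.40)&(X[:,0]<.51)&(X[:,1]<-.04)&(X[:,1]>-.33)
    if cam=='top0':
        a=X[s]; 
        # fit line robustly: x=m*y+b
        f=lambda p:(a[:,0]-p[0]*a[:,1]-p[1])/np.hypot(1,p[0])
        r=least_squares(f,[0,.45],loss='soft_l1',f_scale=.002); print(cam,'gauge line',r.x,len(a))
    else:
        a=X[s]; r=least_squares(lambda p:(a[:,0]-p[0]*a[:,1]-p[1])/np.hypot(1,p[0]),[0,.45],loss='soft_l1',f_scale=.002); print(cam,'gauge line',r.x,len(a))
    e=np.array([r.x[0],1])/np.hypot(1,r.x[0]); t=(a[:,:2]-[r.x[1],0])@e
    near=abs(f(r.x) if cam=='top0' else (a[:,0]-r.x[0]*a[:,1]-r.x[1]))<.008
    print(' extent',np.sort(t[near])[[0,1,2,-3,-2,-1]],'dir',e, 'collar pts t',np.median(t[a[:,2]>.083]))
    # tube
    s=(X[:,2]>.045)&(X[:,2]<.16)&(X[:,0]>.53)&(X[:,0]<.66)&(X[:,1]<.08)&(X[:,1]>-.1); b=X[s]
    def dist(p):
        w=np.cos(p[2]); ax=np.array([np.cos(p[2])*np.cos(np.radians(35)),np.sin(p[2])*np.cos(np.radians(35)),-np.sin(np.radians(35))])
        q=b-np.array([p[0],p[1],.13]); tt=q@ax; return np.linalg.norm(q-tt[:,None]*ax,axis=1),tt
    # straight part 45..125mm
    p=np.array([.58,-.07,np.pi/2])
    def res(p):
        rr,tt=dist(p[:3]); w=(tt>.03)&(tt<.125); return np.where(w,rr-p[3],0)
    r=least_squares(res,[.58,-.06,1.55,.011],loss='soft_l1',f_scale=.0015); print(' tube',r.x,len(b),r.cost)
    rr,tt=dist(r.x[:3]); 
    for lo in np.arange(-.02,.15,.01):
        k=(tt>lo)&(tt<lo+.01); print('  ',round(lo,2),k.sum(),np.median(rr[k]).round(4) if k.any() else '')
c=pickle.load(open('pics/top0.pkl','rb'))
for x,y in [(70,128),(68,213),(275,228),(278,140)]: print('plate',onplane(c,270+(x-1.5)/4,110+(y-1.5)/4,.008))
for n,x,y,z in [('tip',284,302,.07),('collar',450,332,.07),('hend',608,362,.078)]: print(n,onplane(c,270+(x-1.5)/4,110+(y-1.5)/4,z))
print('tile',onplane(c,179.9,194,.008))
E
```

```text
top0 gauge line [0.186  0.4912] 487
 extent [-0.3257 -0.3256 -0.3241 -0.0891 -0.087  -0.0866] dir [0.1829 0.9831] collar pts t -0.2061868781129277
 tube [ 0.5833 -0.0937  1.4924  0.0242] 388 0.0007302491644265351
   -0.02 0 
   -0.01 0 
   0.0 0 
   0.01 23 0.0167
   0.02 51 0.0137
   0.03 19 0.0226
   0.04 41 0.0242
   0.05 34 0.0272
   0.06 22 0.0237
   0.07 26 0.0234
   0.08 27 0.0234
   0.09 20 0.0234
   0.1 22 0.0236
   0.11 16 0.0246
   0.12 37 0.0249
   0.13 32 0.028
   0.14 13 0.0242
scene0 gauge line [0.1973 0.4903] 467
 extent [-0.33   -0.329  -0.3288 -0.0942 -0.0937 -0.0897] dir [0.1936 0.9811] collar pts t -0.20925827941594594
 tube [ 0.6106 -0.1022  1.5014  0.0446] 332 0.00151331217777468
   -0.02 0 
   -0.01 0 
   0.0 0 
   0.01 0 
   0.02 38 0.0327
   0.03 23 0.0321
   0.04 23 0.0445
   0.05 18 0.047
   0.06 36 0.0439
   0.07 45 0.0442
   0.08 43 0.0462
   0.09 15 0.0459
   0.1 11 0.0447
   0.11 11 0.0442
   0.12 20 0.0445
   0.13 19 0.0475
   0.14 22 0.0454
plate [0.6226 0.0749 0.008 ]
plate [0.5554 0.0756 0.008 ]
plate [ 0.5451 -0.0839  0.008 ]
plate [ 0.6148 -0.0867  0.008 ]
tip [ 0.4773 -0.0844  0.07  ]
collar [ 0.4562 -0.205   0.07  ]
hend [ 0.434  -0.3174  0.078 ]
tile [0.4566 0.3958 0.008 ]
```

```bash
cat >> h.py <<'E'
from scipy.spatial.transform import Rotation as R
def pose(o=None):
    o=o or ctrl.get_obs(); q=np.array(o['eef_rot']); return np.array(o['eef_pos']),R.from_quat(q[[1,2,3,0]])
def gpose(orig,yaw,pitch):  # gauge rotation -> (pos, R)
    x=np.array([np.cos(yaw)*np.cos(pitch),np.sin(yaw)*np.cos(pitch),-np.sin(pitch)])
    y=np.array([np.sin(yaw),-np.cos(yaw),0]); z=np.cross(x,y)
    return np.array(orig),np.stack([x,y,z],1)   # = tool axes: x along rod, z 'down'
def tcp_for(orig,yaw,pitch,gx=-.072):
    o,M=gpose(orig,yaw,pitch); return o+M@[gx,0,.019],R.from_matrix(M)
def rows(p0,R0,p1,R1,N):
    d=R.from_rotvec((R0.inv()*R1).as_rotvec()/N); A=sum((R0*d**k).as_matrix() for k in range(N))
    t=np.linalg.solve(A,p1-p0)*1000; return np.round(np.r_[t,d.as_rotvec()],4)
E
python3 - <<'E'
from h import *
np.set_printoptions(suppress=True,precision=4,linewidth=200)
for cam in('top0','scene0'):
    P=cloud(pickle.load(open(f'pics/{cam}.pkl','rb'))).reshape(-1,3);P=P[~np.isnan(P[:,0])]
    H,_,_=np.histogram2d(P[:,0],P[:,1],bins=[np.arange(.1,.56,.05),np.arange(-.65,-.1,.05)])
    print(cam); 
    for i in np.arange(.1,.55,.05): print(round(i,2),[ (round(float(P[(P[:,0]>=i)&(P[:,0]<i+.05)&(P[:,1]>=j)&(P[:,1]<j+.05)][:,2].max(initial=0)),2)) for j in np.arange(-.65,-.1,.05)])
p,r=pose(); print(p,r.as_matrix())
p1,r1=tcp_for([.4535,-.2,.07],1.384,0); p1[2]=.20
print(p1,rows(p,r,p1,r1,10),rows(p,r,p1,r1,20))
E
```

```text
top0
0.1 [0.01, 0.27, 0.53, 0.35, 0.63, 0.66, 0.68, 0.71, 0.73, 0.74, 0.0]
0.15 [0.35, 0.41, 0.55, 0.61, 0.63, 0.66, 0.68, 0.71, 0.73, 0.75, 0.8]
0.2 [0.0, 0.01, 0.27, 0.28, 0.01, 0.0, 0.0, 0.0, 0.0, 0.0, 0.8]
0.25 [0.01, 0.01, 0.01, 0.29, 0.18, 0.01, 0.01, 0.02, 0.03, 0.01, 0.8]
0.3 [0.01, 0.01, 0.03, 0.28, 0.28, 0.04, 0.01, 0.03, 0.01, 0.01, 0.01]
0.35 [0.01, 0.01, 0.04, 0.04, 0.17, 0.03, 0.02, 0.01, 0.01, 0.01, 0.01]
0.4 [0.01, 0.01, 0.01, 0.03, 0.01, 0.01, 0.08, 0.09, 0.09, 0.09, 0.01]
0.45 [0.04, 0.01, 0.02, 0.01, 0.01, 0.01, 0.08, 0.08, 0.09, 0.09, 0.08]
0.5 [0.04, 0.04, 0.02, 0.01, 0.01, 0.01, 0.01, 0.01, 0.01, 0.01, 0.01]
scene0
0.1 [0.35, 0.59, 0.59, 0.35, 0.64, 0.66, 0.68, 0.69, 0.0, 0.0, 0.0]
0.15 [0.56, 0.6, 0.61, 0.62, 0.62, 0.65, 0.0, 0.69, 0.0, 0.0, 0.63]
0.2 [0.0, 0.0, 0.18, 0.28, 0.0, 0.0, 0.0, 0.0, 0.0, 0.01, 0.62]
0.25 [0.0, 0.0, 0.18, 0.29, 0.18, 0.0, 0.0, 0.02, 0.03, 0.02, 0.6]
0.3 [0.0, 0.0, 0.04, 0.28, 0.27, 0.03, 0.03, 0.02, 0.01, 0.0, 0.0]
0.35 [0.0, 0.0, 0.0, 0.04, 0.04, 0.02, 0.02, 0.0, 0.0, 0.0, 0.0]
0.4 [0.0, 0.0, 0.01, 0.0, 0.0, 0.0, 0.08, 0.08, 0.09, 0.09, 0.07]
0.45 [0.04, 0.0, 0.01, 0.0, 0.0, 0.01, 0.08, 0.08, 0.09, 0.09, 0.08]
0.5 [0.01, 0.01, 0.01, 0.0, 0.0, 0.0, 0.01, 0.0, 0.01, 0.0, 0.01]
[ 0.1382 -0.5576  0.2305] [[ 0.9707  0.2404 -0.0001]
 [ 0.2404 -0.9707  0.0015]
 [ 0.0003 -0.0015 -1.    ]]
[ 0.4401 -0.2707  0.2   ] [43.9711 -0.1557  3.0627 -0.0001 -0.0001 -0.1141] [21.9878  0.5495  1.5308 -0.0001 -0.0001 -0.0571]
```

Call:
{"fn": "jog_arm", "kwargs": {"series": [[[0,0,-20,0,0,0,85],[0,0,-20,0,0,0,85],[0,0,-20,0,0,0,85],[0,0,-20,0,0,0,85],[0,0,-20,0,0,0,85],[0,0,-20,0,0,0,85],[0,0,-20,0,0,0,85],[0,0,-20,0,0,0,85],[0,0,-10,0,0,0,85],[0,0,0,0,0,0,85]]]}}

```text
time_s: 1.1
eef_pos: [0.1383, -0.5586, 0.4025]
eef_rot: [0.001, 0.993, 0.121, -0.0]
wrist_force: [-1.0, -1.0, -0.6]
opening: 0.995
grasp_force: 0.0
```

Call:
{"fn": "jog_arm", "kwargs": {"series": [[[22,0.5,0,0,0,-0.057,85],[22,0.5,0,0,0,-0.057,85],[22,0.5,0,0,0,-0.057,85],[22,0.5,0,0,0,-0.057,85],[22,0.5,0,0,0,-0.057,85],[22,0.5,0,0,0,-0.057,85],[22,0.5,0,0,0,-0.057,85],[22,0.5,0,0,0,-0.057,85],[22,0.5,0,0,0,-0.057,85],[22,0.5,0,0,0,-0.057,85]]]}}

```text
time_s: 2.1
eef_pos: [0.3317, -0.4576, 0.3993]
eef_rot: [-0.001, 0.918, 0.396, 0.0]
wrist_force: [-0.2, -0.6, -0.2]
opening: 0.997
grasp_force: 0.0
```

Call:
{"fn": "jog_arm", "kwargs": {"series": [[[22,0.5,0,0,0,-0.057,85],[22,0.5,0,0,0,-0.057,85],[22,0.5,0,0,0,-0.057,85],[22,0.5,0,0,0,-0.057,85],[22,0.5,0,0,0,-0.057,85],[22,0.5,0,0,0,-0.057,85],[22,0.5,0,0,0,-0.057,85],[22,0.5,0,0,0,-0.057,85],[22,0.5,0,0,0,-0.057,85],[22,0.5,0,0,0,-0.057,85]]]}}

```text
time_s: 3.1
eef_pos: [0.4398, -0.2694, 0.3994]
eef_rot: [-0.001, 0.77, 0.639, -0.0]
wrist_force: [1.1, -0.3, 0.5]
opening: 1.001
grasp_force: 0.0
```

Call:
{"fn": "jog_arm", "kwargs": {"series": [[[0,0,20,0,0,0,85],[0,0,25,0,0,0,85],[0,0,25,0,0,0,85],[0,0,25,0,0,0,85],[0,0,25,0,0,0,85],[0,0,25,0,0,0,85],[0,0,25,0,0,0,85],[0,0,20,0,0,0,85],[0,0,0,0,0,0,85],[0,0,0,0,0,0,85]]]}}

```text
time_s: 4.1
eef_pos: [0.4394, -0.2702, 0.2106]
eef_rot: [-0.001, 0.77, 0.638, -0.0]
wrist_force: [0.5, 1.1, 0.7]
opening: 0.996
grasp_force: 0.0
```

```bash
python3 - <<'E'
from h import *
c=grab('wrist','w1'); print(c['xyz'],c['rotation'],c['fx'],c['fy'],c['cx'],c['cy']); print(pose()[0])
cv2.imwrite('pics/w1b.png',cv2.resize(c['frame'],(800,500)))
grab('top','top1')
E
```

```text
[ 0.45376776 -0.20108331  0.35243855] [ 0.14002869  0.98569991 -0.09275926 -0.01354161] 309.70691628693146 309.70691628693146 324.6645570830077 196.5284283047367
[ 0.43996542 -0.27069906  0.21168964]
```

View pics/w1b.png

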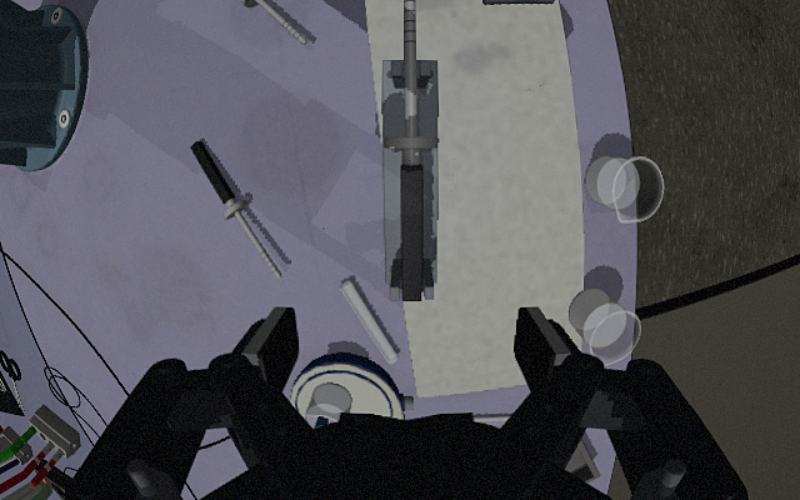

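The wrist view shows the gauge axis running straight along the picture's column direction. The handle runs from (412,166) to (412,299), the collar is at (411,142), and the fingers straddle the axis.

```bash
cat >> h.py <<'E'
def fplane(c,u,v,z):
    a=np.array([(u-c['cx'])/c['fx'],(v-c['cy'])/c['fy']]); r=np.linalg.norm(a)
    d=rot(c)@np.r_[a/r*np.sin(r),np.cos(r)]; o=np.array(c['xyz']); return o+d*(z-o[2])/d[2]
E
python3 - <<'E'
from h import *
np.set_printoptions(suppress=True,precision=4)
c=pickle.load(open('pics/w1.pkl','rb'))
f=c['frame'].max(2).astype(int)
# handle: dark columns per row
A=[]
for v in range(136,236,6):
    u=np.arange(310,350); k=u[f[v,310:350]<70]
    if len(k): A.append(fplane(c,k.mean(),v,.078)); print(v,len(k),A[-1])
A=np.array(A); m,b=np.polyfit(A[:,1],A[:,0],1); print(m,b,'yaw',np.arctan2(1,m))
for n,u,v,z in[('front',328.8,132.8,.078),('end',329.6,238.8,.078),('collar',328.8,112.5,.09),('rod',328,8,.0745)]: print(n,fplane(c,u,v,z))
E
```

```text
136 21 [ 0.4546 -0.2256  0.078 ]
142 26 [ 0.4558 -0.2312  0.078 ]
148 24 [ 0.4542 -0.2364  0.078 ]
154 25 [ 0.4534 -0.2418  0.078 ]
160 23 [ 0.4517 -0.247   0.078 ]
166 24 [ 0.4512 -0.2525  0.078 ]
172 25 [ 0.4507 -0.258   0.078 ]
178 25 [ 0.4494 -0.2634  0.078 ]
184 25 [ 0.4484 -0.269   0.078 ]
190 25 [ 0.4475 -0.2746  0.078 ]
196 28 [ 0.4477 -0.2804  0.078 ]
202 32 [ 0.4449 -0.2858  0.078 ]
208 33 [ 0.4415 -0.2911  0.078 ]
214 33 [ 0.4395 -0.2968  0.078 ]
220 33 [ 0.4384 -0.3027  0.078 ]
226 34 [ 0.4378 -0.3088  0.078 ]
232 17 [ 0.4371 -0.315   0.078 ]
0.22006977684161996 0.5065836908278503 yaw 1.354179467240551
front [ 0.4532 -0.2224  0.078 ]
end [ 0.4355 -0.322   0.078 ]
collar [ 0.4564 -0.2045  0.09  ]
rod [ 0.4741 -0.1092  0.0745]
```

Call:
{"fn": "jog_arm", "kwargs": {"series": [[[0,2.5,10,0,0,-0.006,85],[0,0,20,0,0,0,85],[0,0,20,0,0,0,85],[0,0,20,0,0,0,85],[0,0,20,0,0,0,85],[0,0,20,0,0,0,85],[0,0,20,0,0,0,85],[0,0,20,0,0,0,85],[0,0,10,0,0,0,85],[0,0,0,0,0,0,85]]]}}

```text
time_s: 5.2
eef_pos: [0.4417, -0.2704, 0.05]
eef_rot: [-0.001, 0.768, 0.64, -0.0]
wrist_force: [1.0, 0.1, -0.2]
opening: 0.998
grasp_force: 0.0
```

Call:
{"fn": "jog_arm", "kwargs": {"series": [[[0,0,0,0,0,0,10],[0,0,0,0,0,0,10],[0,0,0,0,0,0,10],[0,0,0,0,0,0,10],[0,0,0,0,0,0,10],[0,0,0,0,0,0,10],[0,0,0,0,0,0,10],[0,0,0,0,0,0,10],[0,0,0,0,0,0,10],[0,0,0,0,0,0,10]]]}}

```text
time_s: 6.2
eef_pos: [0.4426, -0.2713, 0.0519]
eef_rot: [0.0, 0.768, 0.64, 0.0]
wrist_force: [-0.2, 1.4, 6.2]
opening: 0.174
grasp_force: 58.7
```

Call:
{"fn": "jog_arm", "kwargs": {"series": [[[0,0,-5,0,0,0,10],[0,0,-10,0,0,0,10],[0,0,-20,0,0,0,10],[0,0,-25,0,0,0,10],[0,0,-30,0,0,0,10],[0,0,-30,0,0,0,10],[0,0,-30,0,0,0,10],[0,0,-30,0,0,0,10],[0,0,-20,0,0,0,10],[0,0,0,0,0,0,10]]]}}

```text
time_s: 7.2
eef_pos: [0.4436, -0.2723, 0.2551]
eef_rot: [0.003, 0.768, 0.64, 0.0]
wrist_force: [-1.0, 0.0, -1.7]
opening: 0.178
grasp_force: 59.1
```

```bash
python3 - <<'E'
from h import *
np.set_printoptions(suppress=True,precision=4)
c=grab('wrist','w2'); grab('top','top2');grab('scene','scene2');print(pose()[0],pose()[1].as_matrix(),ctrl.get_obs()['wrist_force'],ctrl.get_obs()['opening'])
t=cv2.imread('pics/top2.png')[100:260,240:480]; t=cv2.resize(t,(800,533),interpolation=cv2.INTER_CUBIC)
w=cv2.resize(c['frame'][:300,100:560],(800,522)); cv2.imwrite('pics/w2b.png',w); cv2.imwrite('pics/t2b.png',t)
E
```

```text
[ 0.4417 -0.2705  0.25  ] [[ 0.181   0.9835 -0.0015]
 [ 0.9835 -0.181   0.0013]
 [ 0.0011 -0.0017 -1.    ]] [ 0.4079  0.1963 -1.4514] 0.17098131518142576
```

View pics/w2b.png

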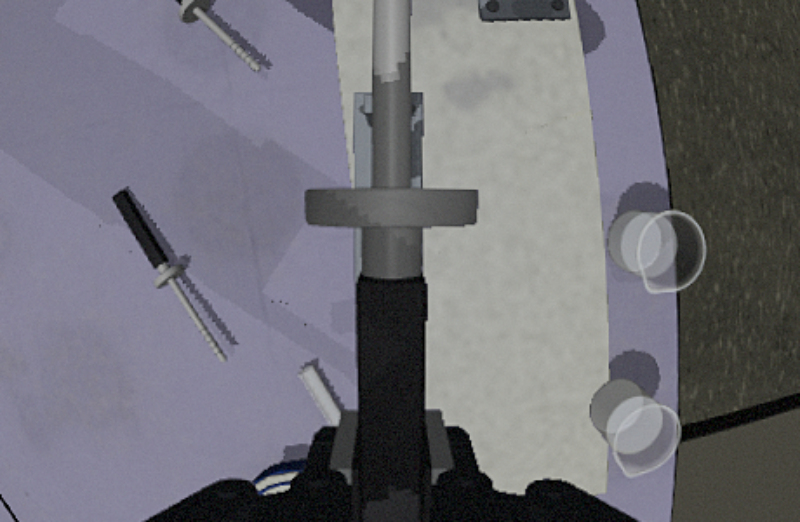

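The gauge sits straight in the pads: handle front edge at (393,278), collar at rows 190–225, rod axis at column ~392. The bracket plate edge shows at (525,15).

```bash
python3 - <<'E'
from h import *
np.set_printoptions(suppress=True,precision=4)
c=pickle.load(open('pics/w2.pkl','rb')); p,r=pose()
for n,x,y,z in[('handlefront',393,279,-.027),('collar back',391,226,-.039),('collar front top',391,189,-.039),('rod',392,20,-.0235)]:
    q=fplane(c,100+x*.575,y*.575,p[2]-z); print(n,r.inv().apply(q-p))
p1,r1=tcp_for(np.array([.581,-.070,.13])-.165*gpose([0,0,0],1.515,np.radians(35))[1][:,0],1.515,np.radians(35))
print(p1,r1.as_matrix()); print(rows(p,r,p1,r1,20))
E
```

```text
handlefront [ 0.0492  0.0036 -0.027 ]
collar back [ 0.0621  0.003  -0.0389]
collar front top [ 0.0695  0.003  -0.0389]
rod [ 0.1093  0.0034 -0.0234]
[ 0.5696 -0.2747  0.2504] [[ 0.0457  0.9984 -0.032 ]
 [ 0.8179 -0.0558 -0.5727]
 [-0.5736  0.     -0.8192]]
[ 0.5587  6.3766 -0.1477 -0.002  -0.0306 -0.0061]
```

Call:
{"fn": "jog_arm", "kwargs": {"series": [[[0.6,6.4,-0.1,-0.002,-0.0306,-0.006,10],[0.6,6.4,-0.1,-0.002,-0.0306,-0.006,10],[0.6,6.4,-0.1,-0.002,-0.0306,-0.006,10],[0.6,6.4,-0.1,-0.002,-0.0306,-0.006,10],[0.6,6.4,-0.1,-0.002,-0.0306,-0.006,10],[0.6,6.4,-0.1,-0.002,-0.0306,-0.006,10],[0.6,6.4,-0.1,-0.002,-0.0306,-0.006,10],[0.6,6.4,-0.1,-0.002,-0.0306,-0.006,10],[0.6,6.4,-0.1,-0.002,-0.0306,-0.006,10],[0.6,6.4,-0.1,-0.002,-0.0306,-0.006,10]]]}}

```text
time_s: 8.35
eef_pos: [0.5072, -0.2747, 0.2519]
eef_rot: [0.106, 0.74, 0.655, -0.111]
wrist_force: [0.5, 0.2, -2.5]
opening: 0.173
grasp_force: 59.0
```

Call:
{"fn": "jog_arm", "kwargs": {"series": [[[0.6,6.4,-0.2,-0.002,-0.0306,-0.006,10],[0.6,6.4,-0.2,-0.002,-0.0306,-0.006,10],[0.6,6.4,-0.2,-0.002,-0.0306,-0.006,10],[0.6,6.4,-0.2,-0.002,-0.0306,-0.006,10],[0.6,6.4,-0.2,-0.002,-0.0306,-0.006,10],[0.6,6.4,-0.2,-0.002,-0.0306,-0.006,10],[0.6,6.4,-0.2,-0.002,-0.0306,-0.006,10],[0.6,6.4,-0.2,-0.002,-0.0306,-0.006,10],[0.6,6.4,-0.2,-0.002,-0.0306,-0.006,10],[0.6,6.4,-0.2,-0.002,-0.0306,-0.006,10]]]}}

```text
time_s: 9.35
eef_pos: [0.5716, -0.274, 0.2516]
eef_rot: [0.209, 0.693, 0.654, -0.219]
wrist_force: [-0.2, -0.0, -2.1]
opening: 0.173
grasp_force: 59.1
```

```bash
python3 - <<'E'
from h import *
np.set_printoptions(suppress=True,precision=4)
c=grab('wrist','w3'); s=grab('scene','scene3');grab('top','top3');p,r=pose();print(p,r.as_matrix(),c['cx'],c['cy'])
a=cv2.resize(c['frame'][0:220,200:520],(800,550),interpolation=cv2.INTER_CUBIC); cv2.imwrite('pics/w3b.png',a)
t=cv2.imread('pics/top3.png')[110:230,260:420]; cv2.imwrite('pics/t3b.png',cv2.resize(t,(800,600),interpolation=cv2.INTER_CUBIC))
E
```

```text
[ 0.5712 -0.2736  0.251 ] [[ 0.0465  0.9984 -0.0311]
 [ 0.8169 -0.0559 -0.5741]
 [-0.5749  0.0012 -0.8182]] 324.6645570830077 196.5284283047367
```

View pics/w3b.png

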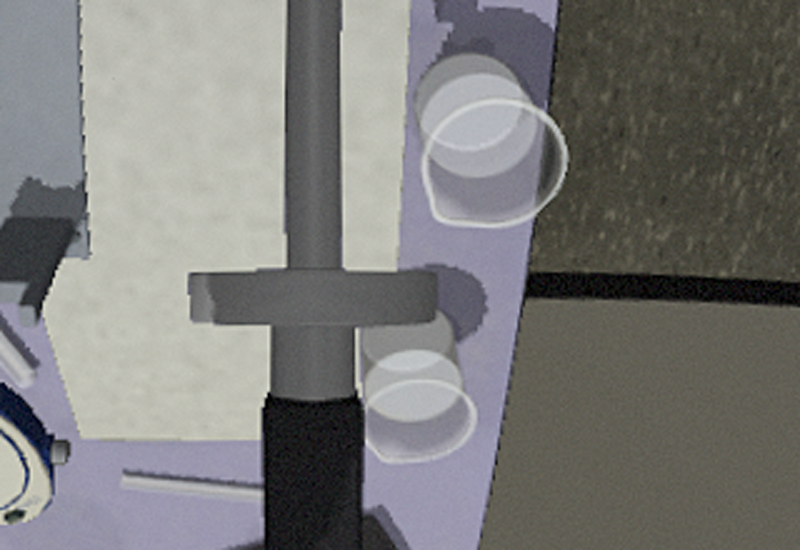

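View pics/t3b.png

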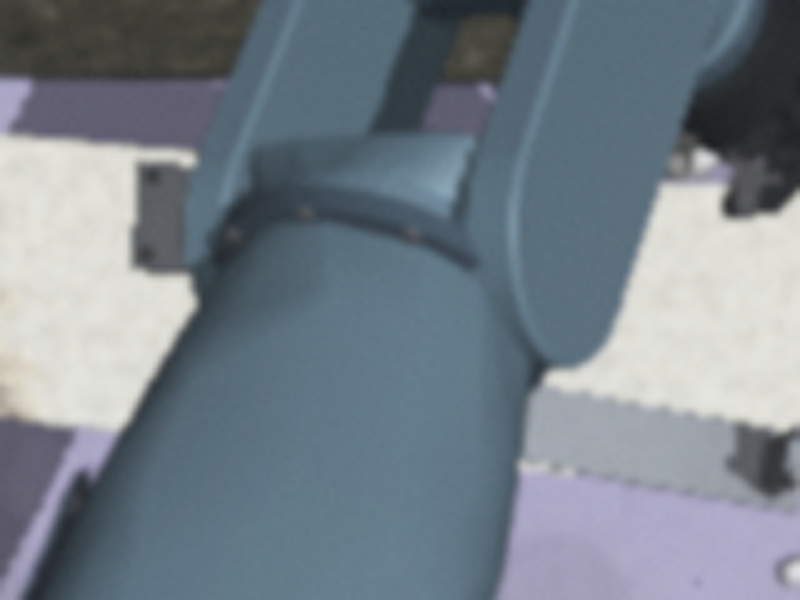

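The wrist camera doesn't see the tube from here and the arm hides it from the top camera, so I'll measure the rod against the tube in the scene view.

```bash
python3 - <<'E'
from h import *
s=pickle.load(open('pics/scene3.pkl','rb')); np.set_printoptions(suppress=True,precision=1)
def proj(P):
    q=rot(s).T@(np.array(P)-s['xyz']); return q[:2]/q[2]*s['fx']+[s['cx'],s['cy']]
print(proj([.581,-.07,.13]),proj([.58,-.17,.2]))
p,r=pose(); M=r.as_matrix(); o=p+M@[.070,0,-.019]
print('origin,tip',o,proj(o),proj(o+M[:,0]*.115))
m=proj([.581,-.07,.13]).astype(int); x,y=m[0]-60,m[1]-60; print('crop',x,y)
cv2.imwrite('pics/s3b.png',cv2.resize(s['frame'][y:y+90,x:x+120],(800,600),interpolation=cv2.INTER_CUBIC))
E
```

```text
[347.1 183.8] [375.8 172. ]
origin,tip [ 0.6 -0.2  0.2] [386.4 167.6] [358.5 178.8]
crop 287 123
```

View pics/s3b.png

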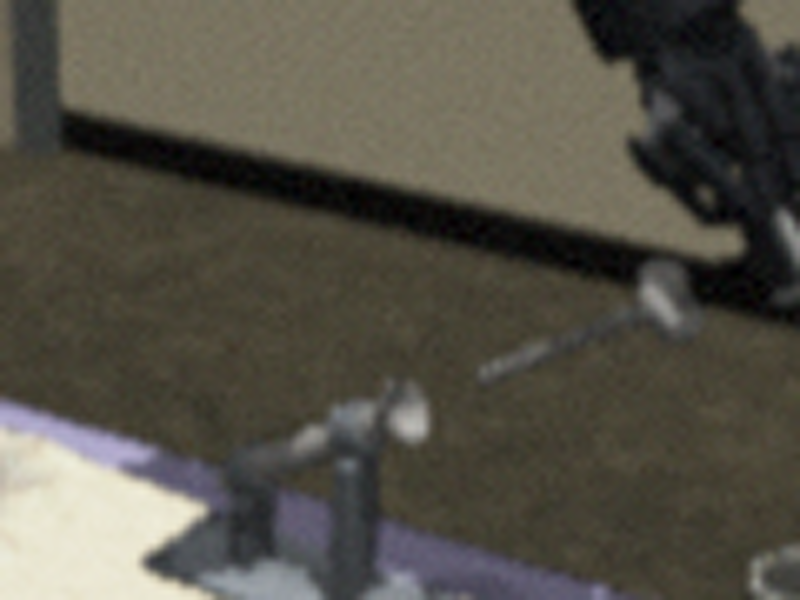

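```bash
python3 - <<'E'
from h import *
np.set_printoptions(suppress=True,precision=4)
for k in('top0','scene0','scene3'):
    c=pickle.load(open(f'pics/{k}.pkl','rb'));P=cloud(c).reshape(-1,3)
    b=P[(P[:,2]>.138)&(P[:,2]<.155)&(P[:,0]>.54)&(P[:,0]<.63)&(P[:,1]<-.03)&(P[:,1]>-.1)]; print(k,len(b),b.mean(0))
    for lo in np.arange(-.07,.06,.015):
        b=P[(P[:,2]>.06)&(P[:,2]<.155)&(P[:,0]>.54)&(P[:,0]<.63)&(P[:,1]>lo)&(P[:,1]<lo+.015)]
        if k=='top0' and len(b): t=b[b[:,2]>np.percentile(b[:,2],60)]; print(lo.round(3),np.median(t,0),b[:,0].min(),b[:,0].max())
c=pickle.load(open('pics/top0.pkl','rb'))
print(onplane(c,336.6,143.9,.132))
p,r=pose(); M=r.as_matrix(); x=M[:,0]; o=p+M@[.070,0,-.019]; print(o+x*.115,o+x*.16)
E
```

```text
top0 13 [ 0.579  -0.0599  0.1416]
-0.07 [ 0.578  -0.0598  0.1404] 0.5644115893346843 0.597052719893641
-0.055 [ 0.5811 -0.05    0.1263] 0.5658952215313171 0.5954952042158754
-0.04 [ 0.5815 -0.0361  0.1224] 0.5663970327927392 0.5970384139859976
-0.025 [ 0.5814 -0.0201  0.1063] 0.5738985182221628 0.591434615620482
-0.01 [ 0.5832 -0.0062  0.0967] 0.5743841640884273 0.5908084036191235
0.005 [0.5852 0.008  0.0871] 0.5721763583576628 0.5970207464307178
0.02 [0.5846 0.0267 0.0777] 0.5717853797603246 0.5994406777339241
0.035 [0.5838 0.037  0.0733] 0.5780938899664309 0.5917702528722262
scene0 3 [ 0.5776 -0.0634  0.1413]
scene3 5 [ 0.5826 -0.0645  0.1405]
[ 0.5828 -0.0679  0.132 ]
[ 0.5804 -0.1116  0.1601] [ 0.5825 -0.0748  0.1343]
```

Call:
{"fn": "jog_arm", "kwargs": {"series": [[[10,-2,1,0,0,0,10],[10,-0.5,0,0,0,0,10],[10,0,0,0,0,0,10],[10,0,0,0,0,0,10],[8,0,0,0,0,0,10],[6,0,0,0,0,0,10],[6,0,0,0,0,0,10],[5,0,0,0,0,0,10],[5,0,0,0,0,0,10],[0,0,0,0,0,0,10]]]}}

```text
time_s: 10.5
eef_pos: [0.5715, -0.2173, 0.21]
eef_rot: [0.207, 0.693, 0.655, -0.219]
wrist_force: [0.8, 1.5, -3.1]
opening: 0.174
grasp_force: 59.1
```

Call:
{"fn": "jog_arm", "kwargs": {"series": [[[4,0,0,0,0,0,10],[4,0,0,0,0,0,10],[4,0,0,0,0,0,10],[4,0,0,0,0,0,10],[4,0,0,0,0,0,10],[4,0,0,0,0,0,10],[4,0,0,0,0,0,10],[4,0,0,0,0,0,10],[4,0,0,0,0,0,10],[0,0,0,0,0,0,10]]]}}

```text
time_s: 11.5
eef_pos: [0.5732, -0.1879, 0.1893]
eef_rot: [0.207, 0.693, 0.655, -0.219]
wrist_force: [1.7, 0.1, -2.9]
opening: 0.174
grasp_force: 59.1
```

Call:
{"fn": "jog_arm", "kwargs": {"series": [[[5,0,0,0,0,0,10],[5,0,0,0,0,0,10],[5,0,0,0,0,0,10],[5,0,0,0,0,0,10],[5,0,0,0,0,0,10],[5,0,0,0,0,0,10],[5,0,0,0,0,0,10],[5,0,0,0,0,0,10],[5,0,0,0,0,0,10],[0,0,0,0,0,0,10]]]}}

```text
time_s: 12.5
eef_pos: [0.5753, -0.151, 0.1633]
eef_rot: [0.207, 0.693, 0.655, -0.219]
wrist_force: [0.6, 1.2, -2.2]
opening: 0.177
grasp_force: 59.1
```

Call:
{"fn": "jog_arm", "kwargs": {"series": [[[1.5,0,0,0,0,0,10],[1.5,0,0,0,0,0,10],[1.5,0,0,0,0,0,10],[1.5,0,0,0,0,0,10],[1.5,0,0,0,0,0,10],[1.5,0,0,0,0,0,10],[1.5,0,0,0,0,0,10],[1.5,0,0,0,0,0,10],[0,0,0,0,0,0,10],[0,0,0,0,0,0,10]]]}}

```text
time_s: 13.5
eef_pos: [0.5761, -0.1418, 0.157]
eef_rot: [0.208, 0.693, 0.654, -0.219]
wrist_force: [0.6, -0.1, -2.1]
opening: 0.177
grasp_force: 59.1
```

Call:
{"fn": "jog_arm", "kwargs": {"series": [[[1,0,0,0,0,0,10],[1,0,0,0,0,0,10],[1,0,0,0,0,0,10],[1,0,0,0,0,0,10],[0,0,0,0,0,0,10],[0,0,0,0,0,0,10],[0,0,0,0,0,0,10],[0,0,0,0,0,0,10],[0,0,0,0,0,0,10],[0,0,0,0,0,0,10]]]}}

```text
time_s: 14.5
eef_pos: [0.5764, -0.1411, 0.1568]
eef_rot: [0.209, 0.693, 0.653, -0.22]
wrist_force: [-2.3, -11.0, 4.8]
opening: 0.17
grasp_force: 59.0
```

Call:
{"fn": "jog_arm", "kwargs": {"series": [[[1,0,0,0,0,0,10],[1,0,0,0,0,0,10],[1,0,0,0,0,0,10],[0,0,0,0,0,0,10],[0,0,0,0,0,0,10],[0,0,0,0,0,0,10],[0,0,0,0,0,0,10],[0,0,0,0,0,0,10],[0,0,0,0,0,0,10],[0,0,0,0,0,0,10]]]}}

```text
time_s: 15.5
eef_pos: [0.5765, -0.141, 0.1569]
eef_rot: [0.211, 0.693, 0.652, -0.222]
wrist_force: [-5.2, -17.5, 9.3]
opening: 0.175
grasp_force: 58.9
```

```bash
python3 - <<'E'
from h import *
np.set_printoptions(suppress=True,precision=4)
s=grab('scene','scene4'); w=grab('wrist','w4'); p,r=pose(); M=r.as_matrix(); print(p,M[:,0],p+M@[.070,0,-.019],ctrl.get_obs()['wrist_force'])
a=cv2.resize(s['frame'][140:215,300:400],(400,300),interpolation=cv2.INTER_CUBIC)
b=cv2.resize(w['frame'][0:220,200:500],(400,293))
cv2.imwrite('pics/m4.png',np.vstack([a,b]))
E
```

```text
[ 0.5766 -0.141   0.1569] [ 0.0499  0.8112 -0.5826] [ 0.5807 -0.0732  0.1316] [ -4.4957 -18.5346   9.2756]
```

View pics/m4.png

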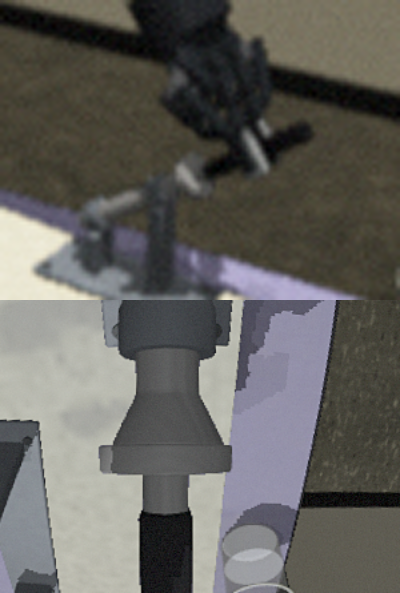

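The collar sits concentric on the flared mouth: (165,460) against the tube's (167,440) in the lower panel. It has been pressed there for more than a second, so I'll draw it out.

Call:
{"fn": "jog_arm", "kwargs": {"series": [[[-3,0,0,0,0,0,10],[-4,0,0,0,0,0,10],[-6,0,0,0,0,0,10],[-8,0,0,0,0,0,10],[-8,0,0,0,0,0,10],[-8,0,0,0,0,0,10],[-8,0,0,0,0,0,10],[-8,0,0,0,0,0,10],[-8,0,0,0,0,0,10],[-8,0,0,0,0,0,10]]]}}

```text
time_s: 16.6
eef_pos: [0.5731, -0.1931, 0.1931]
eef_rot: [0.208, 0.693, 0.654, -0.219]
wrist_force: [0.1, -0.2, -1.7]
opening: 0.181
grasp_force: 59.1
```

Call:
{"fn": "jog_arm", "kwargs": {"series": [[[-8,0,0,0,0,0,10],[-8,0,0,0,0,0,10],[-8,0,0,0,0,0,10],[-8,0,0,0,0,0,10],[-10,0,0,0,0,0,10],[-10,0,0,0,0,0,10],[-10,0,0,0,0,0,10],[-10,0,0,0,0,0,10],[-10,0,0,0,0,0,10],[-10,0,0,0,0,0,10]]]}}

```text
time_s: 17.6
eef_pos: [0.5686, -0.2683, 0.2461]
eef_rot: [0.208, 0.693, 0.654, -0.219]
wrist_force: [-0.5, 0.2, -1.7]
opening: 0.175
grasp_force: 59.1
```

```bash
python3 - <<'E'
from h import *
np.set_printoptions(suppress=True,precision=4)
p,r=pose(); M=r.as_matrix(); print(p,M[:,0],'tip',p+M@[.185,0,-.019],ctrl.get_obs()['wrist_force'])
tile=np.array([.4566,.3958])
for yaw in(1.51,2.0):
  d=np.array([np.cos(yaw),np.sin(yaw)]); o=np.r_[tile-.115*d,.30]
  p1,r1=tcp_for(o,yaw,0,-.070); print(yaw,p1)
  pu=p+[0,0,.08]; print(rows(pu,r,p1,r1,20))
  p2=p1.copy(); p2[2]=.08-.019; print('down',p1[2]-p2[2])
E
```

```text
[ 0.5686 -0.2683  0.2461] [ 0.0482  0.8165 -0.5753] tip [ 0.5781 -0.1064  0.1552] [-0.4678  0.2479 -1.7208]
1.51 [0.4454 0.2111 0.281 ]
[23.4327 -7.5747 -5.4055  0.0001  0.0306  0.0001]
down 0.21999999999999997
2.0 [0.5336 0.2276 0.281 ]
[24.7624  2.6809 -5.9096 -0.0074  0.0301 -0.0236]
down 0.21999999999999997
```

Call:
{"fn": "jog_arm", "kwargs": {"series": [[[-5.7,0,-8.2,0,0,0,10],[-5.7,0,-8.2,0,0,0,10],[-5.7,0,-8.2,0,0,0,10],[-5.7,0,-8.2,0,0,0,10],[-5.7,0,-8.2,0,0,0,10],[-5.7,0,-8.2,0,0,0,10],[-5.7,0,-8.2,0,0,0,10],[-5.7,0,-8.2,0,0,0,10],[-5.7,0,-8.2,0,0,0,10],[0,0,0,0,0,0,10]]]}}

```text
time_s: 18.6
eef_pos: [0.5692, -0.2674, 0.3378]
eef_rot: [0.209, 0.694, 0.654, -0.218]
wrist_force: [0.5, -0.4, -2.3]
opening: 0.174
grasp_force: 59.1
```

```bash
python3 - <<'E'
from h import *
np.set_printoptions(suppress=True,precision=4)
p,r=pose(); print(p)
p1,r1=tcp_for(np.r_[np.array([.4566,.3958])-.115*np.array([np.cos(1.51),np.sin(1.51)]),.30],1.51,0,-.070); print(p1)
d=rows(p,r,p1,r1,20);print(d)
for k in range(21):
    M=r.as_matrix(); 
    if k%4==0: print(k,p,'tip',p+M@[.185,0,-.019])
    p=p+M@d[:3]/1000; r=r*R.from_rotvec(d[3:])
E
```

```text
[ 0.5692 -0.2674  0.3378]
[0.4454 0.2111 0.281 ]
[23.5683 -7.6136 -4.8542  0.0003  0.0307  0.0001]
0 [ 0.5692 -0.2674  0.3378] tip [ 0.579  -0.1056  0.2467]
4 [ 0.5442 -0.176   0.3033] tip [ 0.5545 -0.0042  0.2328]
8 [ 0.5193 -0.081   0.2801] tip [0.5301 0.0982 0.2312]
12 [0.4946 0.0162 0.2686] tip [0.5057 0.1999 0.242 ]
16 [0.47   0.1141 0.2689] tip [0.4813 0.2996 0.2651]
20 [0.4454 0.2112 0.281 ] tip [0.4567 0.3958 0.3   ]
```

Clear of the bracket (top at about 0.15).

Call:
{"fn": "jog_arm", "kwargs": {"series": [[[23.6,-7.6,-4.9,0,0.0307,0,10],[23.6,-7.6,-4.9,0,0.0307,0,10],[23.6,-7.6,-4.9,0,0.0307,0,10],[23.6,-7.6,-4.9,0,0.0307,0,10],[23.6,-7.6,-4.9,0,0.0307,0,10],[23.6,-7.6,-4.9,0,0.0307,0,10],[23.6,-7.6,-4.9,0,0.0307,0,10],[23.6,-7.6,-4.9,0,0.0307,0,10],[23.6,-7.6,-4.9,0,0.0307,0,10],[23.6,-7.6,-4.9,0,0.0307,0,10]]]}}

```text
time_s: 19.6
eef_pos: [0.5052, -0.0295, 0.2709]
eef_rot: [0.104, 0.719, 0.679, -0.109]
wrist_force: [-0.9, -0.7, -1.1]
opening: 0.174
grasp_force: 59.1
```

Call:
{"fn": "jog_arm", "kwargs": {"series": [[[23.6,-7.6,-4.9,0,0.0307,0,10],[23.6,-7.6,-4.9,0,0.0307,0,10],[23.6,-7.6,-4.9,0,0.0307,0,10],[23.6,-7.6,-4.9,0,0.0307,0,10],[23.6,-7.6,-4.9,0,0.0307,0,10],[23.6,-7.6,-4.9,0,0.0307,0,10],[23.6,-7.6,-4.9,0,0.0307,0,10],[23.6,-7.6,-4.9,0,0.0307,0,10],[23.6,-7.6,-4.9,0,0.0307,0,10],[23.6,-7.6,-4.9,0,0.0307,0,10]]]}}

```text
time_s: 20.6
eef_pos: [0.4427, 0.214, 0.2801]
eef_rot: [-0.001, 0.727, 0.687, 0.001]
wrist_force: [0.9, 0.1, -2.0]
opening: 0.177
grasp_force: 59.1
```

Call:
{"fn": "jog_arm", "kwargs": {"series": [[[0,0,10,0,0,0,10],[0,0,25,0,0,0,10],[0,0,25,0,0,0,10],[0,0,25,0,0,0,10],[0,0,25,0,0,0,10],[0,0,25,0,0,0,10],[0,0,25,0,0,0,10],[0,0,25,0,0,0,10],[0,0,20,0,0,0,10],[0,0,0,0,0,0,10]]]}}

```text
time_s: 21.6
eef_pos: [0.4411, 0.2117, 0.0718]
eef_rot: [-0.001, 0.727, 0.687, -0.002]
wrist_force: [-1.6, 0.2, -2.4]
opening: 0.175
grasp_force: 59.0
```

```bash
python3 - <<'E'
from h import *
np.set_printoptions(suppress=True,precision=4)
t=grab('top','top5'); w=grab('wrist','w5'); p,r=pose(); M=r.as_matrix(); print(p,M[:,0],'tip',p+M@[.185,0,-.019],ctrl.get_obs()['wrist_force'])
a=cv2.resize(t['frame'][140:240,130:270],(420,300),interpolation=cv2.INTER_CUBIC)
b=cv2.resize(w['frame'][0:220,170:478],(420,300))
cv2.imwrite('pics/m5.png',np.vstack([a,b]))
E
```

```text
[0.4438 0.2123 0.0749] [0.0573 0.9984 0.0006] tip [0.4544 0.397  0.094 ] [ 0.183  -0.0034 -1.3716]
```

View pics/m5.png

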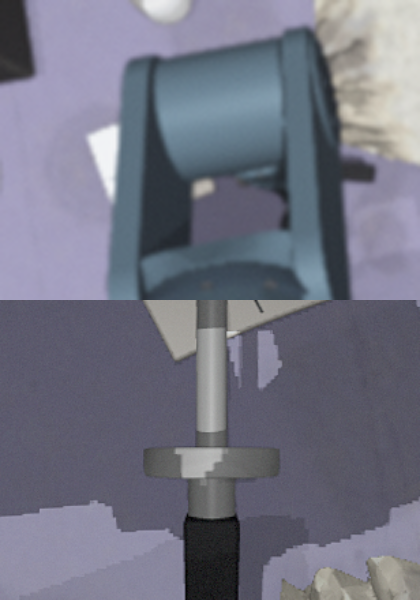

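The rod is level and reaches over the tile (the tile's edge shows top-left of the lower panel). I'll lower it by 14 mm and let it settle.

Call:
{"fn": "jog_arm", "kwargs": {"series": [[[0,0,4,0,0,0,10],[0,0,6,0,0,0,10],[0,0,4,0,0,0,10],[0,0,0,0,0,0,10],[0,0,0,0,0,0,10],[0,0,0,0,0,0,10],[0,0,0,0,0,0,10],[0,0,0,0,0,0,10],[0,0,0,0,0,0,10],[0,0,0,0,0,0,10]]]}}

```text
time_s: 22.7
eef_pos: [0.4444, 0.2124, 0.0611]
eef_rot: [0.0, 0.727, 0.686, 0.001]
wrist_force: [0.9, 0.2, -1.7]
opening: 0.172
grasp_force: 59.0
```

```bash
python3 - <<'E'
from h import *
np.set_printoptions(suppress=True,precision=4)
p,r=pose(); M=r.as_matrix(); o=ctrl.get_obs(); tip=p+M@[.185,0,-.019]; print('tip',tip,M[2,0],o['wrist_force'],o['grasp_force'],abs(o['dq']).max())
if np.hypot(*(tip[:2]-[.4566,.3958]))<.01 and .07<tip[2]<.09 and abs(M[2,0])<.03: print(ctrl.hand_in())
E
```

```text
tip [0.455  0.3971 0.0803] 0.0010920515380137914 [ 0.9329  0.2285 -1.683 ] 58.990214467048645 0.0006929679609950876
the job is handed in; nothing more can be done
None
```

I handed the job in at about 23 s; no verdict came back. The collar was pressed on the tube mouth for over a second, then the rod was drawn out. By my measurements it is now held level, its tip about 2 mm from the tile's middle and 72 mm above its top.

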